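# Find the loose terminal-box cover and press it home

## Task

One of the four grey covers on the dark terminal box was not pushed home and rocks on its stud. Test the covers with a light fingertip press on one end until you find the one that tips, then press that cover firmly in its middle until it is fully home and level like its neighbours. Only touch and press: do not force anything, pull a cover up, pick anything up, or disturb the parts lying around the box, and finish clear of everything.

Things in the scene. Friction and masses are not known exactly. Their poses are not given: they have to be found in the camera images.
- terminal_box: dark terminal box screwed to the bench, 122 x 240 x 44 mm (x, y, z), origin at the centre of its underside, z up. Cable glands stick out 24 mm on its +x side, screw lugs 6 mm high stick out 19 mm at its y ends. Four identical light-grey covers lie side by side in its open top, 56 mm apart along y; tops of seated covers are 49 mm above the bench, 5 mm above the housing's rim
- place_1 (a point): middle of the top of the cover at the box's -y end (box frame 0, -84, 49 mm), at seated height; axes as the box. Covers are flat slabs 96 (box x) x 46 x 13 mm with thumb ridges at both ends and a round mark in the middle; their ends to press are 34 mm from here along +x or -x. Seated ones are rigid
- place_2 (a point): the same for the second cover (box frame 0, -28, 49 mm). The place points are fixed to the box and do not show which cover is loose; that changes from start to start. The loose one looks the same and lies level, but stands 3 to 4 mm higher on its half-inserted central stud
- place_3 (a point): the same for the third cover (box frame 0, +28, 49 mm)
- place_4 (a point): the same for the cover at the box's +y end (box frame 0, +84, 49 mm)
- rock (a joint): tilt of the loose cover, wherever it is (rad): 0 level, positive with its +x end (box frame) down. About 1.5 N on an end tips it until its feet, 44 mm from the middle, meet a ledge (0.06 to 0.1 rad: that end 3 to 4 mm down, the other as much up), and it stays tipped. Pressing an end alone does not seat it. Once seated it cannot tip
- seat (a joint): how far the loose cover's central stud is pushed in (m): 0 to 0.001 at the start, 0.004 to 0.0045 fully home, negative if pulled up. A friction push fit: about 12 N on the middle moves it (more off the middle, where the cover tips first and is then levered in), and it stays where it is left. The plastic cracks at 60 N
- relay_blue: loose bystander: blue plug-in relay, 22 x 28 x 36 mm, beside the box's -x side; origin under its centre
- relay_grey: loose bystander: grey plug-in relay, 22 x 28 x 36 mm, beside the box's -x side; origin under its centre
- terminal_blue: loose bystander: blue rail terminal lying flat, 40 x 48 x 10 mm, beside the box's -x side; origin under its centre
- gauge_block: loose bystander: light-grey drilled gauge block, 32 x 50 x 16 mm, beside the box's +y end; origin under its centre
- side_cutter: loose bystander: side cutter with red handles, 45 x 146 x 13 mm, lying right of the box; origin under its centre
- terminal_grey: loose bystander: grey rail terminal lying flat, 40 x 48 x 10 mm, right of the box; origin under its centre

How it is judged:
On the way, in this order (a step that is already met when the one before it is completed fails the run):
1. the loose cover, not yet pushed in, is tipped by pressing one end (value of joint seat below 0.0025 m and (value of joint rock above 0.04 rad or value of joint rock below -0.04 rad)), for 0.1 s.
2. the loose cover is pressed home and level (value of joint seat above 0.003 m and value of joint rock between -0.025 and 0.025 rad), for 0.2 s.
At the end, for the whole second after the job is handed in: the loose cover's stud is within 1 mm of fully home and the cover is level within 0.025 rad, after it was tipped by more than 0.04 rad with a press on one end while still standing up (all of step 2); the robot touches nothing.
It fails at once if something is pressed with more than 60 N (contact force between the fingers and anything else above 60 N).
It fails at once if the loose cover is pulled up (value of joint seat below -0.002 m).
It fails at once if a bystander is moved by more than 20 mm, lifted or knocked over (distance of any of relay_blue, relay_grey, terminal_blue, gauge_block, side_cutter, terminal_grey from where it was at the start of the episode above 0.02 m or angle between any of relay_blue, relay_grey's own z axis and vertical above 0.5 rad).
It also fails if it takes over 51 s, if anything falls off the work surface, if the arm or the gripper's body presses on something with over 40 N, if the wrist force passes 120 N, or if a joint passes its speed limit or range.

## Robot

A 6-joint arm with a two-finger parallel gripper is mounted at the origin on a cart in front of the work surface, level with it; the furniture and walls round the work are solid. World frame = base frame: x ahead of the robot, y to its left, z up, the work surface at z = 0. Lengths are in m, angles in rad, forces in N, time in s.
With the tool pointing down it reaches from about 0.275 to 0.725 m from the base axis. Payload 5.6 kg.
Tool frame: the origin (TCP) lies at the very end of the fingers, on their centre line; the grasp point (between the pads) lies 19 mm behind it; z points along the fingers, y is the line along which they close (so a half turn about z gives the same grasp; the last joint's range is limited). The gripper opens to 85 mm and grips with 20 to 120 N. Pads are 22 mm wide; open, the fingers measure 114 mm over their backs; the gripper's body (76 mm by 85 mm) begins 54 mm behind the grasp point. The pads swing forward as they close: fully open they stand 13 mm farther back than shut.
Start: joints at [-0.902, 0.255, 0.108, 0, -1.424, -0.285], TCP at [0.206, -0.51, 0.231] pointing down, gripper open.
Joint ranges: [-2.95, 2.95], [-1.21, 1.97], [-1.09, 1.5], [-2.87, 1.71], [-2.94, -0.07], [-3.05, 3.05]. Speed limits (rad/s): [2.57, 2.57, 3.14, 3.14, 3.14, 3.14].

## Interface

Orientations are given as a unit quaternion [w, x, y, z].
In Python, from bench import robot gives the robot as it stands.
- The arm moves only by the tool drive_effector, called after "Call:" as a command line: name --argument value ..., lists and objects as JSON in quotes. Schema: {"type":"object","properties":{"plan":{"type":"array","items":{"type":"object","properties":{"dx":{"type":"number"},"dy":{"type":"number"},"dz":{"type":"number"},"wx":{"type":"number"},"wy":{"type":"number"},"wz":{"type":"number"},"aperture":{"type":"number"}},"additionalProperties":false,"required":["aperture"]},"minItems":1,"maxItems":10},"squeeze":{"type":"number"},"only":{"type":"string"},"quiet":{"type":"boolean"},"lines":{"type":"string"}},"required":["plan"],"additionalProperties":false}. plan is a list of rows, 1 to 10 of them, each an object with the fields dx, dy, dz (the shift in normalised numbers (1 is 400 mm)), wx, wy, wz (a rotation vector in normalised numbers (1 is 2 pi rad)), aperture (the finger opening in m); a field left out counts as zero (the opening has to be given); each row shifts and turns the commanded pose from where the row before left it, along the tool's axes as they then stand; what a row does not reach is not made up. A row lasts 1/12 s, in which the tool goes at most 0.0417 m and 0.125 rad, less where a joint would pass 70% of its speed; a pose out of reach is approached as far as the arm can. The fingers move at their own pace and stop on an object; squeeze is the grip in N (left out, the last holds). Time passes only in rows, so rows that do not move let the fingers close. The tool returns the time, the measured TCP pose, the force, the opening and the grip force at its end. only (a regular expression) keeps the lines of the reply that match it, lines (a string "A,B") keeps lines A to B, and quiet returns only ok. A shift or turn number past 1, either way, is cut back to 1. Input that does not fit is refused with a message, and nothing moves.
- robot.get_obs(): the state, without advancing time (a new reading comes with each control period).
- robot.grab_frame(name): name is "scene" or "top"; returns (picture, depth): 480x640x3 uint8, red, green, blue; 480x640 float32, m along the optical axis (not along the pixel's ray), 0 where there is no reading.
- robot.camera_info(name): a dict with "K" (3x3 intrinsics, pixels), "world_from_camera" (4x4, takes a point from camera to world coordinates). Camera axes: x right, y down, z forward; pixel columns grow to the right and rows downward; lengths in m; the calibration is good to about 2 mm. A picture is of the moment at which its call begins. camera_info takes no time and is no camera call.
- robot.finish_job(): hands the job in; it is judged then, once.
The state is a dict: "time_s": time; "joint_pos": joint angles; "qd": joint speeds; "effort": joint torques, N m; "position": TCP position; "orientation": TCP orientation; "force": force on the tool from outside, world axes, zero at the start; "ft_torque": the same for the moment, N m; "gripper_width": finger opening in m; "grip_force": force on a finger pad.
Only numpy, scipy, OpenCV 4.12 (cv2) and the standard library are available. Lean on these libraries where they do the work, as an engineer would, in place of code of your own. Each camera call takes 0.05 s, during which the arm holds its last target. There are 200 camera calls.

## Working session

There is one attempt and no reset: what is moved stays moved. The work goes in short steps, Python scripts to look and compute and a tool call to move; the robot and the scene stay as the last step left them, time stands still between calls to the robot, and variables do not carry over. Pictures are saved under pics/ and viewed, at most 10 in all, crops included, and the job is handed in when it is done.

```bash
ls; mkdir -p pics
```

Run:
```python
from bench import robot
import cv2,numpy as np
for n in("scene","top"):
    p,d=robot.grab_frame(n);cv2.imwrite(f"pics/{n}0.png",p[:,:,::-1]);np.savez(f"{n}0.npz",p=p,d=d)
    i=robot.camera_info(n);print(n,np.round(i["K"],1).tolist(),np.round(i["world_from_camera"],3).tolist())
o=robot.get_obs();print({k:np.round(v,3).tolist() for k,v in o.items()})
```

```text
bench.py
pics
scene [[536.6, 0.0, 317.0], [0.0, 536.6, 232.3], [0.0, 0.0, 1.0]] [[-0.549, -0.485, 0.68, -0.272], [-0.835, 0.305, -0.457, 0.531], [0.014, -0.819, -0.573, 0.711], [0.0, 0.0, 0.0, 1.0]]
top [[560.5, 0.0, 311.9], [0.0, 560.5, 231.6], [0.0, 0.0, 1.0]] [[-0.024, -0.997, 0.073, 0.411], [-0.999, 0.025, 0.023, -0.006], [-0.025, -0.072, -0.997, 1.054], [0.0, 0.0, 0.0, 1.0]]
{'time_s': 0.1, 'joint_pos': [-0.902, 0.256, 0.107, -0.0, -1.424, -0.285], 'qd': [0.001, -0.003, 0.003, 0.002, -0.001, 0.002], 'effort': [-0.003, -38.76, 23.847, 5.378, -0.004, -0.0], 'position': [0.206, -0.51, 0.23], 'orientation': [-0.0, -0.191, 0.982, 0.001], 'force': [0.275, 0.223, 0.825], 'ft_torque': [-0.014, 0.038, 0.0], 'grip_force': 0.0, 'gripper_width': 0.085}
```

View pics/top0.png

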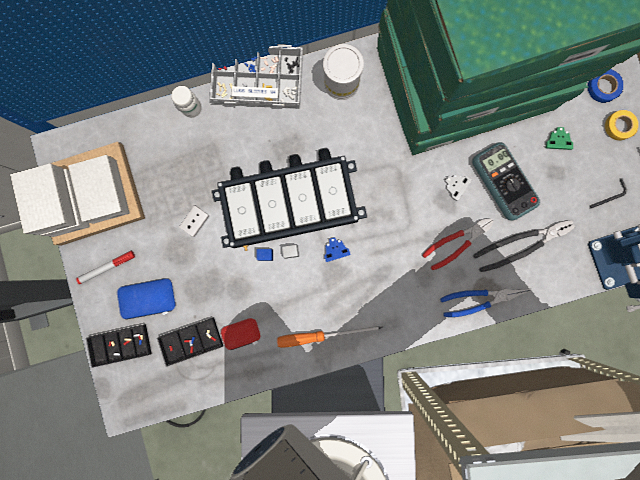

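View pics/scene0.png

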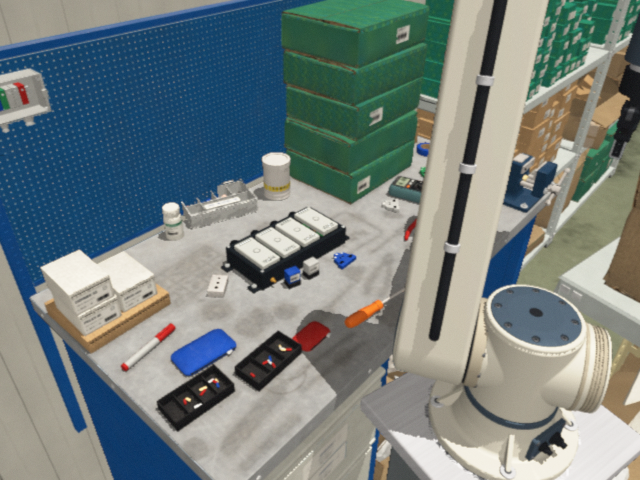

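The top view shows the box at about (287,200), with glands facing up (+x). Its covers are at (241,210), (272,204), (302,198) and (332,191), left to right, i.e. place_4 to place_1. The relays are at (264,254) and (290,251), and the blue terminal at (337,250).

Create m.py:
```python
import numpy as np,cv2
from bench import robot
def ray(n,uv,z):
    i=robot.camera_info(n);T=np.array(i["world_from_camera"]);r=T[:3,:3]@np.linalg.inv(i["K"])@np.array([*uv,1.]);o=T[:3,3]
    return o+r*(z-o[2])/r[2]
def covers(p):
    g=cv2.cvtColor(p,cv2.COLOR_RGB2GRAY);m=(g>150).astype(np.uint8);m[:150]=0;m[250:]=0;m[:,:215]=0;m[:,365:]=0
    m=cv2.morphologyEx(m,cv2.MORPH_OPEN,np.ones((3,3)))
    c,_=cv2.findContours(m,0,2)
    return [(cv2.minAreaRect(k),k) for k in c if 800<cv2.contourArea(k)<2500]
```

Run:
```python
from m import *
f=np.load("top0.npz");p,d=f["p"],f["d"]
i=robot.camera_info("top");T=np.array(i["world_from_camera"]);Ki=np.linalg.inv(i["K"])
for r,k in covers(p):
    w=ray("top",r[0],.049)
    b=cv2.boxPoints(r);W=np.array([ray("top",q,.049)[:2] for q in b])
    e=[W[1]-W[0],W[2]-W[1]];L=max(e,key=np.linalg.norm);S=min(e,key=np.linalg.norm);L=L*np.sign(L[0])
    m=np.zeros(d.shape,np.uint8);cv2.drawContours(m,[k],-1,1,-1);m=cv2.erode(m,np.ones((5,5)))
    v,u=np.nonzero((m>0)&(d>0));X=(T[:3,:3]@(Ki@np.stack([u,v,np.ones(len(u))]))*d[v,u]).T+T[:3,3]
    print(np.round(r[0],1),np.round(w,4),"L %.4f S %.4f ang %.4f"%(np.linalg.norm(L),np.linalg.norm(S),np.arctan2(L[1],L[0])),"depthz %.4f sd %.4f n%d"%(np.median(X[:,2]),X[:,2].std(),len(u)))
```

```text
[302. 234.] [0.4806 0.0352 0.049 ] L 0.2236 S 0.0539 ang 1.5449 depthz -0.0007 sd 0.0019 n927
[241.8 210.2] [0.5264 0.1431 0.049 ] L 0.0950 S 0.0456 ang 0.1804 depthz 0.0484 sd 0.0019 n969
[271.9 203.9] [0.5364 0.0884 0.049 ] L 0.0946 S 0.0459 ang 0.1762 depthz 0.0483 sd 0.0019 n938
[302.3 197.4] [0.5467 0.0333 0.049 ] L 0.0950 S 0.0459 ang 0.1820 depthz 0.0484 sd 0.0019 n939
[332.5 190.7] [ 0.5575 -0.0217  0.049 ] L 0.0952 S 0.0459 ang 0.1814 depthz 0.0523 sd 0.0018 n979
[265.5 165.5] [0.607  0.0988 0.049 ] L 0.1844 S 0.0568 ang 1.5417 depthz -0.0007 sd 0.0020 n1134
```

Depth puts the place_1 cover about 4 mm above the others, so it should be the loose one. I'll confirm this by pressing its -x end. First I'll close the fingers, align the tool and travel over.

Careful with the scale: shifts go in shares of 400 mm and turns go in shares of 2 pi rad. That gives: 0.028 m / 0.4 = 0.07, -0.027 m / 0.4 = -0.0675, 0.1 rad / 6.2832 = 0.0159.

Call:
drive_effector --plan '[{"wz":0.0159, "aperture":0}, {"wz":0.0159, "aperture":0}, {"dx":-0.0675, "dy":0.07, "aperture":0}, {"dx":-0.0675, "dy":0.07, "aperture":0}, {"dx":-0.0675, "dy":0.07, "aperture":0}, {"dx":-0.0675, "dy":0.07, "aperture":0}, {"dx":-0.0675, "dy":0.07, "aperture":0}, {"dx":-0.0675, "dy":0.07, "aperture":0}, {"dx":-0.0675, "dy":0.07, "aperture":0}, {"dx":-0.0675, "dy":0.07, "aperture":0}]' --squeeze 20

```text
time_s: 0.93
position: [0.3778, -0.2484, 0.2311]
orientation: [-0.0, -0.092, 0.996, 0.0]
force: [0.4, -0.5, 0.1]
gripper_width: 0.0001
grip_force: 0.0
```

Call:
drive_effector --plan '[{"dx":-0.0675, "dy":0.07, "dz":0.025, "aperture":0}, {"dx":-0.0675, "dy":0.07, "dz":0.025, "aperture":0}, {"dx":-0.0675, "dy":0.07, "dz":0.025, "aperture":0}, {"dx":-0.0675, "dy":0.07, "dz":0.025, "aperture":0}, {"dx":-0.0675, "dy":0.07, "dz":0.025, "aperture":0}, {"dx":-0.0675, "dy":0.07, "dz":0.025, "aperture":0}, {"aperture":0}, {"aperture":0}]'

```text
time_s: 1.6
position: [0.5059, -0.0539, 0.1698]
orientation: [-0.002, -0.093, 0.996, -0.0]
force: [-0.9, -1.5, -0.3]
gripper_width: 0.0
grip_force: 0.0
```

In the tool's units: 0.03 m / 0.4 = 0.075, -0.02 m / 0.4 = -0.05.

Call:
drive_effector --plan '[{"dx":-0.05, "dy":0.055, "aperture":0}, {"dz":0.075, "aperture":0}, {"dz":0.075, "aperture":0}, {"dz":0.075, "aperture":0}, {"aperture":0}, {"aperture":0}]'

```text
time_s: 2.1
position: [0.5205, -0.0314, 0.081]
orientation: [-0.002, -0.091, 0.996, -0.0]
force: [1.1, 0.2, 1.5]
gripper_width: 0.0
grip_force: 0.0
```

Run:
```python
from m import *
o=robot.get_obs();print(np.round(o["position"],4),np.round(o["force"],2))
p,d=robot.grab_frame("top");q,_=robot.grab_frame("scene")
a=cv2.resize(p[140:290,180:380],None,fx=4,fy=4)
cv2.imwrite("pics/t1.png",a[:,:,::-1]);cv2.imwrite("pics/s1.png",cv2.resize(q[170:310,210:390],None,fx=4,fy=4)[:,:,::-1])
```

```text
[ 0.5205 -0.0314  0.081 ] [1.11 0.17 1.46]
```

View pics/s1.png

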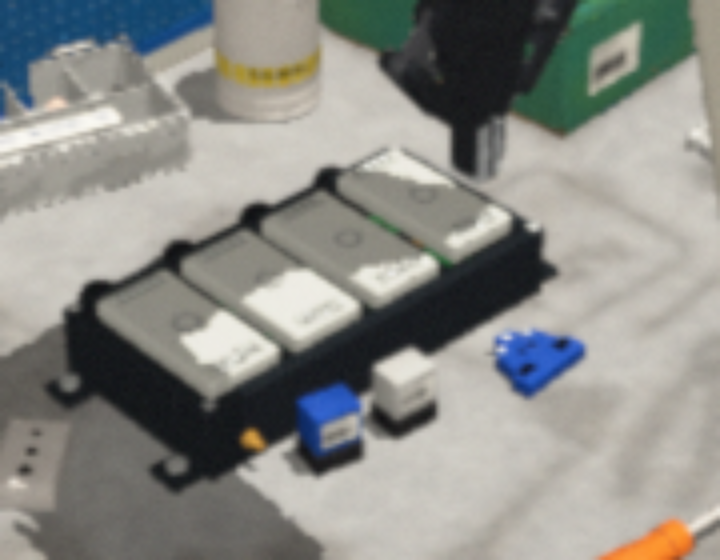

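The crop shows the finger at (480,170) above the -x end of the far cover. That cover stands proud, and the green under it is visible at (420,240). The bystanders are clear, so I'll go down lightly.

In the tool's units: 0.01 m / 0.4 = 0.025, 0.004 m / 0.4 = 0.01.

Call:
drive_effector --plan '[{"dz":0.025, "aperture":0}, {"dz":0.025, "aperture":0}, {"dz":0.01, "aperture":0}, {"aperture":0}, {"aperture":0}, {"aperture":0}]'

```text
time_s: 2.7
position: [0.5219, -0.0302, 0.0575]
orientation: [0.0, -0.092, 0.996, -0.0]
force: [-0.1, -0.1, -0.0]
gripper_width: -0.0001
grip_force: 0.0
```

Call:
drive_effector --plan '[{"dz":0.0025, "aperture":0}, {"dz":0.0025, "aperture":0}, {"dz":0.0025, "aperture":0}, {"dz":0.0025, "aperture":0}, {"aperture":0}, {"aperture":0}]'

```text
time_s: 3.2
position: [0.5216, -0.0302, 0.0532]
orientation: [-0.0, -0.092, 0.996, -0.0]
force: [-0.2, 0.5, 0.8]
gripper_width: 0.0002
grip_force: 0.0
```

In the tool's units: 0.001 m / 0.4 = 0.0025.

Call:
drive_effector --plan '[{"dz":0.0025, "aperture":0}, {"aperture":0}, {"aperture":0}]'

```text
time_s: 3.45
position: [0.5216, -0.0302, 0.0523]
orientation: [-0.0, -0.092, 0.996, -0.0]
force: [-0.3, 0.1, -0.3]
gripper_width: 0.0001
grip_force: 0.2
```

Call:
drive_effector --plan '[{"dz":0.0025, "aperture":0}, {"aperture":0}, {"aperture":0}]'

```text
time_s: 3.7
position: [0.5215, -0.0302, 0.0512]
orientation: [-0.0, -0.092, 0.996, -0.0]
force: [-0.4, -0.2, 0.1]
gripper_width: -0.0001
grip_force: 0.3
```

In the tool's units: 0.001 m / 0.4 = 0.0025.

Call:
drive_effector --plan '[{"dz":0.0025, "aperture":0}, {"aperture":0}, {"aperture":0}]'

```text
time_s: 3.95
position: [0.5215, -0.0302, 0.0502]
orientation: [-0.0, -0.092, 0.996, -0.0]
force: [-1.7, -0.5, 1.5]
gripper_width: -0.0001
grip_force: 0.6
```

```bash
python3 - <<'E'
from m import *
# tilt of each cover in box frame: plane fit z over depth points in the cover area
open("tilt.py","w").write('''
from m import *
from scipy.stats import theilslopes
C=np.array([.557,-.0217]);a=.183;ex=np.array([np.cos(a),np.sin(a)]);ey=np.array([-ex[1],ex[0]])
def run():
    p,d=robot.grab_frame("top");i=robot.camera_info("top");T=np.array(i["world_from_camera"]);Ki=np.linalg.inv(i["K"])
    v,u=np.nonzero(d>0);X=(T[:3,:3]@(Ki@np.stack([u,v,np.ones(len(u))]))*d[v,u]).T+T[:3,3]
    q=(X[:,:2]-C);bx=q@ex;by=q@ey
    for k in range(4):
        row=[]
        for lo in range(-45,45,15):
            m=(bx>lo/1e3)&(bx<(lo+15)/1e3)&(abs(by-.056*k)<.019)&(X[:,2]<.062)&(X[:,2]>.04)
            row.append("%.1f(%d)"%(1e3*np.median(X[m,2]),m.sum()) if m.sum()>8 else "-")
        print("place",k+1,*row)
    return p
''')
from tilt import run
run()
E
```

```text
place 1 - - - - - -
place 2 - - - - - -
place 3 - - - - - -
place 4 - - - - - -
```

```bash
sed -i 's/def run():/def run(cam="top"):/; s/grab_frame("top")/grab_frame(cam)/; s/camera_info("top")/camera_info(cam)/' tilt.py
```

Run:
```python
from tilt import *
q=run("scene");cv2.imwrite("pics/s2.png",cv2.resize(q[170:310,210:390],None,fx=4,fy=4)[:,:,::-1])
```

```text
place 1 49.0(73) 49.6(32) 50.9(51) 52.6(66) 53.5(60) 55.0(64)
place 2 47.7(80) 47.8(70) 47.8(73) 47.7(63) 47.8(67) 47.8(60)
place 3 47.8(89) 47.7(71) 47.9(72) 47.8(77) 47.8(67) 47.9(71)
place 4 47.8(100) 47.8(81) 48.1(81) 48.2(81) 48.0(74) 47.7(82)
```

View pics/s2.png

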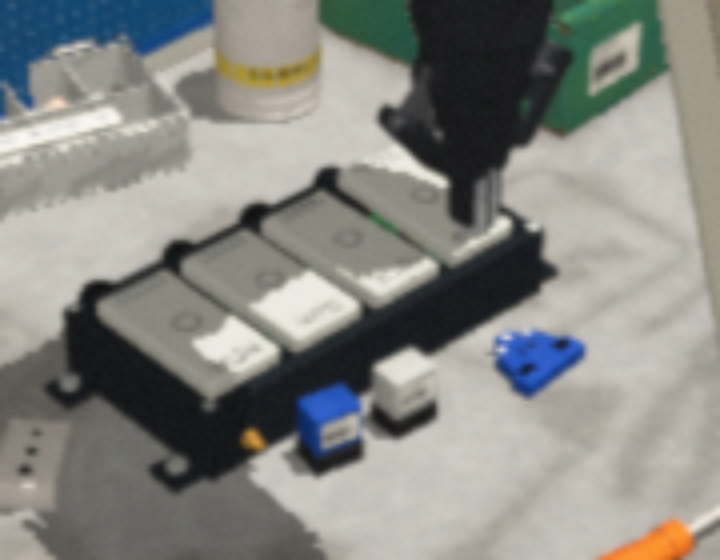

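The place_1 cover is tipped: depth across it rises from 49 to 55 mm, about 0.08 rad, while the others are flat at 48. The crop shows its near end down under the finger at (480,225). Next I'll lift and move over the middle.

In the tool's units: -0.018 m / 0.4 = -0.045, -0.01 m / 0.4 = -0.025.

Call:
drive_effector --plan '[{"dz":-0.02, "aperture":0}, {"dz":-0.025, "aperture":0}, {"dx":-0.045, "dy":0.0025, "aperture":0}, {"dx":-0.045, "dy":0.0025, "aperture":0}, {"dz":0.01, "aperture":0}, {"aperture":0}, {"aperture":0}, {"aperture":0}]'

```text
time_s: 4.72
position: [0.5563, -0.0217, 0.0647]
orientation: [0.0, -0.092, 0.996, 0.0]
force: [0.0, 0.4, -1.2]
gripper_width: 0.0001
grip_force: 0.0
```

```bash
python3 -c "
from tilt import run;run('scene')"
```

```text
place 1 48.2(80) 49.6(70) 50.7(70) 52.0(52) 53.2(41) 55.0(63)
place 2 48.0(78) 47.9(70) 48.0(69) 47.9(64) 47.9(63) 47.5(70)
place 3 47.7(84) 48.1(77) 48.2(79) 47.8(70) 47.9(67) 48.0(72)
place 4 47.8(92) 48.0(78) 48.0(83) 48.4(81) 47.8(79) 48.0(75)
```

In the tool's units: 0.008 m / 0.4 = 0.02, 0.002 m / 0.4 = 0.005.

Call:
drive_effector --plan '[{"dz":0.02, "aperture":0}, {"dz":0.005, "aperture":0}, {"dz":0.0025, "aperture":0}, {"dz":0.0025, "aperture":0}, {"dz":0.0025, "aperture":0}, {"aperture":0}, {"aperture":0}]'

```text
time_s: 5.35
position: [0.557, -0.0215, 0.0525]
orientation: [0.001, -0.092, 0.996, -0.0]
force: [-2.3, 1.0, 7.7]
gripper_width: 0.0
grip_force: 4.0
```

Call:
drive_effector --plan '[{"dz":0.0025, "aperture":0}, {"dz":0.0013, "aperture":0}, {"aperture":0}]'

```text
time_s: 5.6
position: [0.557, -0.0215, 0.0513]
orientation: [0.001, -0.092, 0.996, -0.0]
force: [-4.2, 2.2, 9.4]
gripper_width: 0.0
grip_force: 4.9
```

In the tool's units: 0.001 m / 0.4 = 0.0025.

Call:
drive_effector --plan '[{"dz":0.0025, "aperture":0}, {"aperture":0}, {"aperture":0}]'

```text
time_s: 5.85
position: [0.557, -0.0215, 0.0502]
orientation: [0.001, -0.092, 0.996, -0.0]
force: [-2.8, 1.2, 10.6]
gripper_width: 0.0001
grip_force: 5.0
```

Call:
drive_effector --plan '[{"dz":0.0025, "aperture":0}, {"aperture":0}, {"aperture":0}]'

```text
time_s: 6.1
position: [0.557, -0.0215, 0.0493]
orientation: [0.001, -0.092, 0.996, -0.0]
force: [-3.9, 1.6, 9.9]
gripper_width: -0.0002
grip_force: 5.0
```

```bash
python3 -c "
from tilt import run;run('scene')" | head -1
```

```text
place 1 47.9(76) 47.6(67) 49.6(82) 48.6(32) 47.9(32) 47.9(48)
```

In the tool's units: 0.0007 m / 0.4 = 0.0018.

Call:
drive_effector --plan '[{"dz":0.0018, "aperture":0}, {"aperture":0}, {"aperture":0}]'

```text
time_s: 6.4
position: [0.5571, -0.0215, 0.0488]
orientation: [0.001, -0.092, 0.996, -0.0]
force: [-4.1, 2.0, 12.9]
gripper_width: -0.0003
grip_force: 5.8
```

Call:
drive_effector --plan '[{"dz":0.0013, "aperture":0}, {"aperture":0}, {"aperture":0}]'

```text
time_s: 6.65
position: [0.5571, -0.0216, 0.0488]
orientation: [0.001, -0.092, 0.996, -0.0]
force: [-4.8, 2.1, 14.2]
gripper_width: -0.0002
grip_force: 7.2
```

Call:
drive_effector --plan '[{"dz":0.0025, "aperture":0}, {"aperture":0}, {"aperture":0}]'

```text
time_s: 6.9
position: [0.5572, -0.0215, 0.0485]
orientation: [0.001, -0.092, 0.996, -0.0]
force: [-8.3, 2.4, 21.2]
gripper_width: -0.0005
grip_force: 9.9
```

Call:
drive_effector --plan '[{"dz":0.0025, "aperture":0}, {"aperture":0}, {"aperture":0}]'

```text
time_s: 7.15
position: [0.5572, -0.0216, 0.0484]
orientation: [0.001, -0.092, 0.996, -0.0]
force: [-10.3, 4.1, 26.4]
gripper_width: -0.0
grip_force: 12.8
```

The force now rises with no further travel, so the cover has bottomed out. I'll retreat straight up, then swing back so the top camera can see.

In the tool's units: -0.04 m / 0.4 = -0.1, -0.03 m / 0.4 = -0.075.

Call:
drive_effector --plan '[{"dz":-0.0125, "aperture":0}, {"dz":-0.075, "aperture":0}, {"dz":-0.1, "aperture":0}, {"dz":-0.1, "aperture":0}, {"dx":0.0675, "dy":-0.0675, "dz":-0.025, "aperture":0}, {"dx":0.0675, "dy":-0.0675, "aperture":0}, {"dx":0.0675, "dy":-0.0675, "aperture":0}, {"dx":0.0675, "dy":-0.0675, "aperture":0}, {"dx":0.0675, "dy":-0.0675, "aperture":0}, {"dx":0.0675, "dy":-0.0675, "aperture":0}]'

```text
time_s: 7.98
position: [0.4255, -0.2116, 0.1695]
orientation: [-0.0, -0.092, 0.996, 0.0]
force: [0.7, -0.7, -0.8]
gripper_width: 0.0002
grip_force: 0.0
```

Call:
drive_effector --plan '[{"dx":0.0675, "dy":-0.0675, "aperture":0}, {"dx":0.0675, "dy":-0.0675, "aperture":0}, {"dx":0.0675, "dy":-0.0675, "aperture":0}, {"dx":0.0675, "dy":-0.0675, "aperture":0}, {"aperture":0}, {"aperture":0}, {"aperture":0}]'

```text
time_s: 8.57
position: [0.3403, -0.3364, 0.1693]
orientation: [-0.0, -0.091, 0.996, 0.0]
force: [0.4, -0.7, -1.2]
gripper_width: -0.0
grip_force: 0.0
```

Run:
```python
from tilt import *
p=run();run("scene");cv2.imwrite("pics/t3.png",cv2.resize(p[140:290,180:380],None,fx=4,fy=4)[:,:,::-1])
```

```text
place 1 47.9(172) 47.6(175) 47.8(174) 47.9(171) 47.5(172) 47.8(171)
place 2 48.3(177) 48.4(173) 48.4(173) 48.2(176) 48.2(169) 48.4(170)
place 3 48.2(176) 48.2(174) 48.6(171) 48.6(171) 48.3(172) 48.2(168)
place 4 48.4(175) 48.2(173) 48.4(171) 48.1(170) 48.2(174) 48.4(168)
place 1 47.4(72) 46.9(62) 47.2(68) 47.6(61) 47.1(60) 47.6(62)
place 2 47.7(78) 47.7(73) 48.1(73) 48.1(66) 47.7(62) 47.9(68)
place 3 47.7(89) 47.8(76) 47.8(81) 48.3(75) 47.8(72) 47.7(66)
place 4 47.9(97) 47.7(84) 48.2(82) 47.7(79) 47.6(78) 47.9(78)
```

View pics/t3.png

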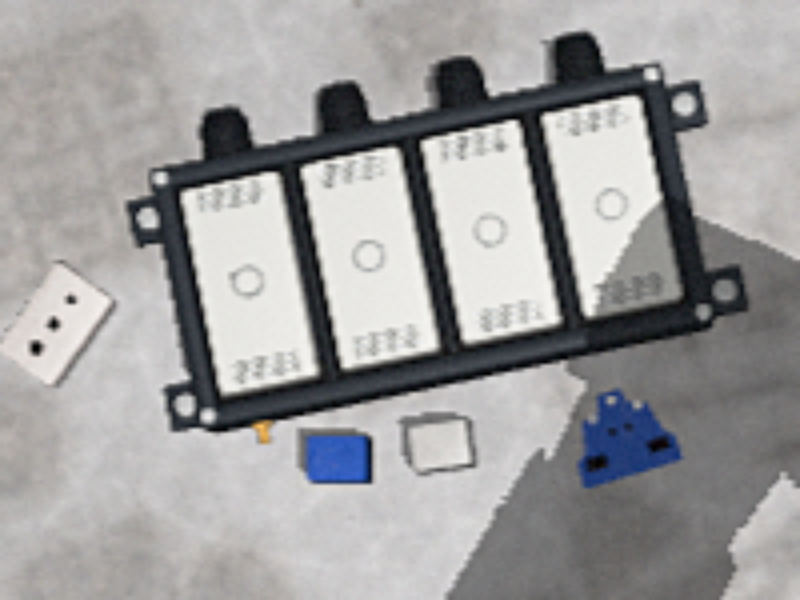

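The top view shows all four covers level at the same height, including place_1 at (612,205), with the bystanders unmoved and the robot clear.

```bash
python3 -c "
from bench import robot;print(robot.finish_job())"
```

```text
the job is handed in; nothing more can be done
None
```

The loose cover was the one at the box's -y end (place_1): a press on one end tipped it about 0.08 rad, a middle press of about 26 N seated it level with the others, and the job is handed in with the arm clear; the hand-in returned no verdict.

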